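# Start the splash-guard nut on the griddle stud

## Task

Take the big steel flange nut out of the blue tray and set it level, flange down, on the threaded brass stud of the griddle frame. Lightly back it off (counter-clockwise seen from above) until you feel the thread drop in, then turn it clockwise about a quarter turn so that it is properly started, and let go. Never force it against the stud, and leave the sauce bottle, the steel dish and the bowls where they are.

Things in the scene. Friction and masses are not known exactly. Their poses are not given: they have to be found in the camera images.
- nut: Loose steel flange nut, 0.22 kg, flange down. Hexagon 50 mm across flats (one flat faces the nut's +x), from 4 to 26 mm above the underside; below it a flange 64 mm across, 4 mm thick. Bore 38 mm with three thread lugs 120 deg apart reaching in to a radius of 13 mm, 3 mm wide and thick, lower faces 1.6 mm above the underside. Origin: centre of the underside, z up the bore.
- rig: Fixed corner of the griddle frame, flat on the table: dark steel foot 140 x 140 x 22 mm, a splash curb along its +x edge up to z 50 mm, an upright brass stud in the middle. Origin: centre of the foot's underside, on the stud's axis; z up. More than 50 N on frame or stud is forcing it. The angle of the thread starts on the stud is unknown, differs each time and does not follow this orientation.
- stud_tip (a point): Top centre of the stud, 66 mm above the rig's origin. The stud's nose is a plain pilot: 12 mm across at the tip, tapering out to 23 mm at 55 mm above the rig's origin, then straight to the thread tops at 48 mm. The nut slips over it with 1.5 mm play all round.
- thread (a point): Stud axis, 48 mm above the rig's origin: top of the right-hand thread (35 mm over threads, 3 starts, 30 mm a turn). Nut first rests with underside 40.5-47 mm above the rig's origin; counter-clockwise it climbs 0.083 mm/deg to 46.5, in at most 115 deg, then drops about 9 mm into the pocket (underside 36.5-39). Clockwise before that it jams on a stop nib 6 mm high.
- pocket (a point): Stud axis, 38 mm above the rig's origin: where the nut's underside is once dropped in. There it has up to 22 deg of play, less if off-centre; further counter-clockwise jams on the nib, clockwise runs down the thread, 7.5 mm in a quarter turn. A nut landing on top of a nib stands near 45.5 mm and, backed off, first falls some 5 mm, to about 40.5 mm: not yet the pocket.
- seat (a point): Stud axis, 28 mm above the rig's origin: top of the round steel seat, 68 mm across, under the stud. The nut's underside would meet it about 100 deg clockwise of the thread start; it need not be run down hard on it.
- tray: Shallow blue parts tray, fixed, 160 x 160 x 14 mm outside, walls 4 mm, floor top about 4 mm above the table. Origin: centre of the underside.
- sauce: Loose red sauce bottle with black cap, 52 mm across, 160 mm high. Origin: centre of its foot. Leave it alone.
- dish: Loose small steel condiment dish, 60 mm across, 35 mm high. Origin: centre of its foot. Leave it alone.
- bowls: Loose stack of three dark lacquer bowls, 110 mm across, 66 mm high. Origin: centre of its foot. Leave it alone.

How it is judged:
On the way:
1. the nut has been lifted out of the tray and brought over the stud (horizontal distance between nut and stud_tip below 0.02 m and z of nut in the frame of rig above 0.036 m), for 0.1 s.
At the end, for the whole second after the job is handed in: The nut sits on the stud, within 5 mm of its axis and level within 0.12 rad, with its underside less than 33.5 mm above the rig's origin (so its lugs are in the thread, at least about an eighth of a turn past the thread start), at rest and released (z of nut in the frame of rig below 0.0335 m and horizontal distance between nut and stud_tip below 0.005 m and angle between the z axis of nut and the z axis of rig, either way round below 0.12 rad and linear speed of nut below 0.01 m/s); the robot touches nothing.
It fails at once if the griddle frame or its stud is loaded with more than 50 N (by the nut or the robot) (contact force between rig and anything else above 50 N).
It fails at once if the sauce bottle is moved by more than 30 mm (distance of sauce from where it was at the start of the episode above 0.03 m).
It fails at once if the steel dish is moved by more than 30 mm (distance of dish from where it was at the start of the episode above 0.03 m).
It fails at once if the bowls are moved by more than 30 mm (distance of bowls from where it was at the start of the episode above 0.03 m).
It also fails if it takes over 67 s, if anything falls off the work surface, if the arm or the gripper's body presses on something with over 40 N, if the wrist force passes 120 N, or if a joint passes its speed limit or range.

## Robot

A 7-joint arm with a two-finger parallel gripper is mounted at the origin on the work surface. World frame = base frame: x ahead of the robot, y to its left, z up, the work surface at z = 0. Lengths are in m, angles in rad, forces in N, time in s.
With the tool pointing down it reaches from about 0.425 to 1.025 m from the base axis. Payload 9.4 kg.
Tool frame: the origin (TCP) lies between the finger pads; the fingertips stand 8 mm ahead of it and the grasp point (between the pads) lies 11 mm behind it; z points along the fingers, y is the line along which they close (so a half turn about z gives the same grasp; the last joint's range is limited). The gripper opens to 85 mm and grips with 20 to 120 N. Pads are 22 mm wide; open, the fingers measure 114 mm over their backs; the gripper's body (76 mm by 85 mm) begins 54 mm behind the grasp point. The pads swing forward as they close: fully open they stand 13 mm farther back than shut.
Start: joints at [1.271, 0.599, -0.003, 1.599, 0.002, 0.943, -0.08], TCP at [0.16, -0.707, 0.239] pointing down, gripper open.
Joint ranges: [-2.57, 2.57], [-0.35, 1.97], [-1.29, 1.29], [0.11, 2.56], [-1.05, 4.19], [0.11, 1.86], [-2.63, 2.63]. Speed limits (rad/s): [2.22, 2.22, 3.01, 3.01, 3.14, 3.14, 3.14].

## Interface

Orientations are given as a unit quaternion [x, y, z, w].
In Python, from station import arm, snapshot, camera_info, order gives the robot as it stands.
- The arm moves only by the shell command python3 -m crank 'ROWS' [FORCE]. ROWS is JSON, a list of rows, each an object of numbers: "x", "y", "z": the shift along the tool's x, y, z in cm; "wx", "wy", "wz": the turn, a rotation vector about the tool's x, y, z in degrees; "claw": the finger opening in cm, from 0 to 8.54. In form: [{"x": .., "y": .., "z": .., "wx": .., "wy": .., "wz": .., "claw": ..}, ...]. A call has 1 to 20 rows; each row is the pose to reach, as a shift and turn from the pose commanded when the call began, along the tool's axes at that moment; what a row does not reach only later rows make up. A row lasts 1/12 s, in which the tool goes at most 41.7 mm and 7.16 degrees, less where a joint would pass 70% of its speed; a pose out of reach is approached as far as the arm can. A call with a gripper value outside its range is refused whole. The fingers move at their own pace and stop on an object; FORCE is the grip in N (left out, the last holds). Time passes only in rows, so rows that repeat a pose let the fingers close. It gives the time, the measured TCP pose, the force, the opening and the grip force at its end, in the units of the state.
- arm.read_state(): the state, without advancing time (a new reading comes with each control period).
- snapshot(name): name is "side" or "top" or "wrist"; returns (picture, depth): 420x560x3 uint8, red, green, blue; 420x560 float32, m along the optical axis (not along the pixel's ray), 0 where there is no reading.
- camera_info(name): a dict with "K" (3x3 intrinsics, pixels), "distortion" ([k1, k2, p1, p2, k3] as OpenCV has them; the pictures are not rectified), "rvec" (rotation vector, rad) and "tvec" (3), from world to camera coordinates, as OpenCV has them. Camera axes: x right, y down, z forward; pixel columns grow to the right and rows downward; lengths in m; the calibration is good to about 2 mm. A picture is of the moment at which its call begins: read the wrist's pose just before it. camera_info takes no time and is no camera call; for the wrist camera it gives the pose at the moment of the call.
- order.sign_off(): hands the job in; it is judged then, once.
The state is a dict: "time": time; "joint_pos": joint angles; "dq": joint speeds; "joint_torque": joint torques, N m; "tool_pos": TCP position; "tool_rot": TCP orientation; "wrist_force": force on the tool from outside, world axes, zero at the start; "ft_torque": the same for the moment, N m; "gripper_width": opening from 0.0 (shut) to 1.0 (fully open); "grasp_force": force on a finger pad.
Only numpy, scipy, OpenCV 4.12 (cv2) and the standard library are available. Lean on these libraries where they do the work, as an engineer would, in place of code of your own. Each camera call takes 0.05 s, during which the arm holds its last target. There are 200 camera calls.

## Working session

There is one attempt and no reset: what is moved stays moved. The work goes in short steps, Python scripts to look and compute and a shell command to move; the robot and the scene stay as the last step left them, time stands still between calls to the robot, and variables do not carry over. Pictures are saved under pics/ and viewed, at most 10 in all, crops included, and the job is handed in when it is done.

```bash
mkdir -p pics; ls
python3 - <<'E'
from station import arm,snapshot,camera_info
import cv2,numpy as np
s=arm.read_state();print({k:np.round(v,3).tolist() for k,v in s.items()})
for n in("top","side"):
    p,d=snapshot(n);cv2.imwrite(f"pics/{n}1.png",p[:,:,::-1]);np.save(f"{n}.npy",d)
    print(n,{k:np.round(v,3).tolist() for k,v in camera_info(n).items()})
E
```

```text
pics
{'time': 0.0, 'joint_pos': [1.271, 0.6, -0.003, 1.6, 0.002, 0.943, -0.08], 'dq': [-0.001, 0.001, -0.001, -0.001, -0.003, 0.002, -0.0], 'joint_torque': [-0.0, -77.645, 1.565, -25.8, 0.012, 0.009, -0.0], 'tool_pos': [0.16, -0.707, 0.238], 'tool_rot': [0.994, 0.111, -0.0, -0.001], 'wrist_force': [-0.159, 0.0, 0.532], 'ft_torque': [0.012, -0.006, -0.006], 'grasp_force': 0.0, 'gripper_width': 1.005}
top {'K': [[398.502, 0.0, 278.398], [0.0, 398.502, 215.331], [0.0, 0.0, 1.0]], 'distortion': [-0.043, 0.0, 0.0, 0.0, 0.0], 'rvec': [2.136, -2.143, 0.166], 'tvec': [0.031, 0.626, 0.771]}
side {'K': [[469.81, 0.0, 285.6], [0.0, 469.81, 210.216], [0.0, 0.0, 1.0]], 'distortion': [-0.088, 0.0, 0.0, 0.0, 0.0], 'rvec': [1.986, -0.634, 0.345], 'tvec': [-0.512, 0.262, 0.619]}
```

View pics/top1.png

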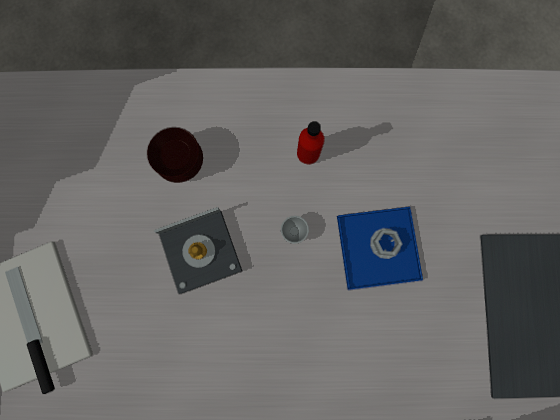

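View pics/side1.png

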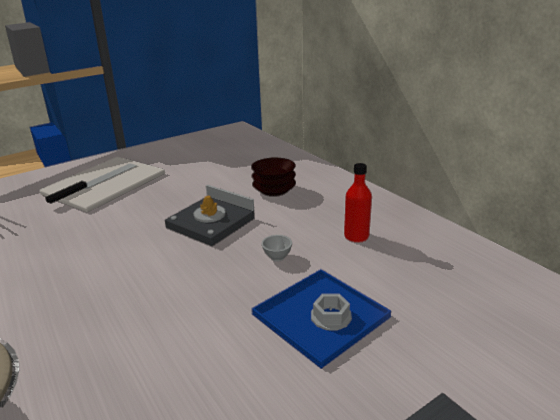

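The top view shows the nut in the tray at about (386,243), the stud at (198,250) with its curb along the upper edge, and the dish at (294,230) between them. The side view agrees. Next I'll enlarge the nut and the rig.

```bash
cat > h.py <<'E'
import cv2,numpy as np
from station import arm,snapshot,camera_info
from scipy.spatial.transform import Rotation as R
def world(ci,uv,z):
    M=R.from_rotvec(np.ravel(ci["rvec"])).as_matrix();t=np.ravel(ci["tvec"])
    n=cv2.undistortPoints(np.array([[uv]],float),np.array(ci["K"]),np.array(ci["distortion"]))[0,0]
    c=-M.T@t; r=M.T@np.array([*n,1]); return c+r*(z-c[2])/r[2]
def pix(ci,P): return cv2.projectPoints(np.array([P],float),np.array(ci["rvec"]),np.array(ci["tvec"]),np.array(ci["K"]),np.array(ci["distortion"]))[0][0,0]
def rel(p):  # world point -> shift in tool axes, cm
    s=arm.read_state(); return 100*R.from_quat(s["tool_rot"]).inv().apply(np.array(p)-s["tool_pos"])
E
python3 - <<'E'
from h import *
ci=camera_info("top")
for n,uv,z in[("nut",(386,243),.03),("stud",(198,250),.06),("dish",(294,230),.035),("sauce",(315,127),.16),("bowls",(175,155),.06)]:
    print(n,world(ci,uv,z).round(4))
for c in [(160,231),(220,209),(242,271),(180,293)]: print(world(ci,c,.022).round(4))
p=cv2.imread("pics/top1.png")
a=cv2.resize(p[205:285,345:425],None,fx=5,fy=5,interpolation=2);b=cv2.resize(p[205:285,158:238],None,fx=5,fy=5,interpolation=2)
cv2.imwrite("pics/crop1.png",np.hstack([a,b]))
E
```

```text
nut [ 0.5694 -0.1956  0.03  ]
stud [0.5539 0.1907 0.06  ]
dish [ 0.5968 -0.0033  0.035 ]
sauce [ 0.7729 -0.039   0.16  ]
bowls [0.7521 0.2447 0.06  ]
[0.5969 0.2806 0.022 ]
[0.6439 0.1537 0.022 ]
[0.5126 0.1053 0.022 ]
[0.4675 0.2336 0.022 ]
```

View pics/crop1.png

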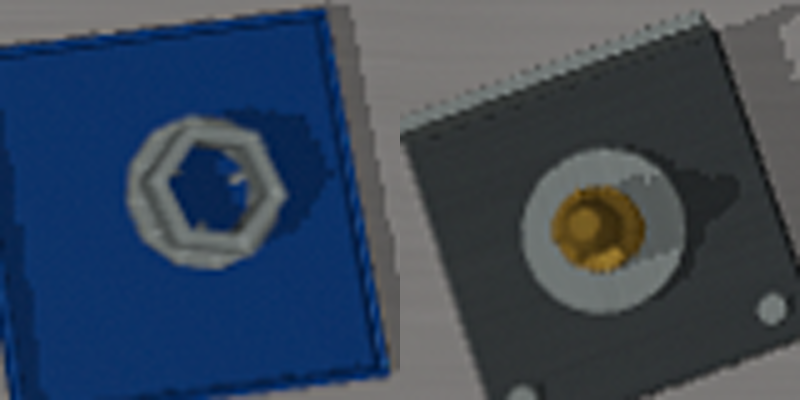

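The crop shows the hexagon's top centred near full-image (388.5,242), with a corner pointing almost straight along +u. The stud's seat is centred at about (198.5,251). I'll move above the nut for a closer look with the wrist camera.

Run:
```python
from h import *
ci=camera_info("top")
nut=world(ci,(388.5,242.3),.030);fl=world(ci,(386,243.6),.006);seat=world(ci,(198.5,251.2),.028)
print(nut,fl,seat)
print(rel([nut[0],nut[1],.2]))
```

```text
[ 0.57080113 -0.20095024  0.03      ] [ 0.57013328 -0.2020526   0.006     ] [0.55363236 0.19607257 0.028     ]
[ 51.2331211  -40.23856708   3.9012125 ]
```

```bash
R='{"x":51.2,"y":-40.2,"z":3.9}'; python3 -m crank '[{"x":51.2,"y":-40.2,"z":3.9},{"x":51.2,"y":-40.2,"z":3.9},{"x":51.2,"y":-40.2,"z":3.9},{"x":51.2,"y":-40.2,"z":3.9},{"x":51.2,"y":-40.2,"z":3.9},{"x":51.2,"y":-40.2,"z":3.9},{"x":51.2,"y":-40.2,"z":3.9},{"x":51.2,"y":-40.2,"z":3.9},{"x":51.2,"y":-40.2,"z":3.9},{"x":51.2,"y":-40.2,"z":3.9},{"x":51.2,"y":-40.2,"z":3.9},{"x":51.2,"y":-40.2,"z":3.9},{"x":51.2,"y":-40.2,"z":3.9},{"x":51.2,"y":-40.2,"z":3.9},{"x":51.2,"y":-40.2,"z":3.9},{"x":51.2,"y":-40.2,"z":3.9},{"x":51.2,"y":-40.2,"z":3.9},{"x":51.2,"y":-40.2,"z":3.9},{"x":51.2,"y":-40.2,"z":3.9}]'
python3 - <<'E'
from h import *
s=arm.read_state();print(s["time"],s["tool_pos"],s["tool_rot"],np.round(s["joint_pos"],3))
ci=camera_info("wrist");p,d=snapshot("wrist");np.save("w1.npy",d)
import pickle;pickle.dump(ci,open("w1.pkl","wb"))
cv2.imwrite("pics/w1.png",p[:,:,::-1])
print(pix(ci,(.5708,-.2009,.03)))
E
```

```text
0.1 [ 0.16009182 -0.70667224  0.23850409] [ 9.93797870e-01  1.11199323e-01 -1.37630040e-04 -6.95870651e-04] [ 1.271  0.6   -0.003  1.6    0.002  0.943 -0.08 ]
[ 50.34036043 -81.93834496]invalid input at $[0]: expected keys x, y, z, wx, wy, wz, claw
```

View pics/w1.png

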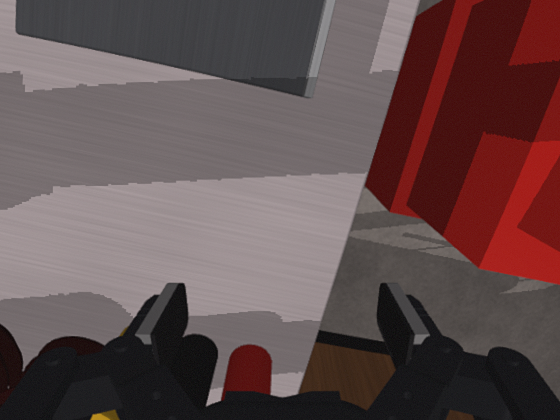

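The rows need every key, so the call was refused and the arm has not moved. The wrist camera looks out ahead along tool +x, with the fingers at the bottom of the picture, so I'll stop 6 cm short of the nut along tool x.

```bash
python3 -m crank '[{"x":45,"y":-40.2,"z":3.9,"wx":0,"wy":0,"wz":0,"claw":8.5},{"x":45,"y":-40.2,"z":3.9,"wx":0,"wy":0,"wz":0,"claw":8.5},{"x":45,"y":-40.2,"z":3.9,"wx":0,"wy":0,"wz":0,"claw":8.5},{"x":45,"y":-40.2,"z":3.9,"wx":0,"wy":0,"wz":0,"claw":8.5},{"x":45,"y":-40.2,"z":3.9,"wx":0,"wy":0,"wz":0,"claw":8.5},{"x":45,"y":-40.2,"z":3.9,"wx":0,"wy":0,"wz":0,"claw":8.5},{"x":45,"y":-40.2,"z":3.9,"wx":0,"wy":0,"wz":0,"claw":8.5},{"x":45,"y":-40.2,"z":3.9,"wx":0,"wy":0,"wz":0,"claw":8.5},{"x":45,"y":-40.2,"z":3.9,"wx":0,"wy":0,"wz":0,"claw":8.5},{"x":45,"y":-40.2,"z":3.9,"wx":0,"wy":0,"wz":0,"claw":8.5},{"x":45,"y":-40.2,"z":3.9,"wx":0,"wy":0,"wz":0,"claw":8.5},{"x":45,"y":-40.2,"z":3.9,"wx":0,"wy":0,"wz":0,"claw":8.5},{"x":45,"y":-40.2,"z":3.9,"wx":0,"wy":0,"wz":0,"claw":8.5},{"x":45,"y":-40.2,"z":3.9,"wx":0,"wy":0,"wz":0,"claw":8.5},{"x":45,"y":-40.2,"z":3.9,"wx":0,"wy":0,"wz":0,"claw":8.5},{"x":45,"y":-40.2,"z":3.9,"wx":0,"wy":0,"wz":0,"claw":8.5},{"x":45,"y":-40.2,"z":3.9,"wx":0,"wy":0,"wz":0,"claw":8.5},{"x":45,"y":-40.2,"z":3.9,"wx":0,"wy":0,"wz":0,"claw":8.5}]' 40
python3 - <<'E'
from h import *
s=arm.read_state();print(s["time"],s["tool_pos"],s["tool_rot"],np.round(s["joint_pos"],3))
ci=camera_info("wrist");p,d=snapshot("wrist");np.save("w1.npy",d)
import pickle;pickle.dump(ci,open("w1.pkl","wb"))
cv2.imwrite("pics/w2.png",p[:,:,::-1])
print(pix(ci,(.5708,-.2009,.03)))
E
```

```text
time: 1.65
tool_pos: [0.5096, -0.2163, 0.2001]
tool_rot: [0.994, 0.111, -0.0, 0.0]
wrist_force: [-0.2, -0.7, -0.8]
gripper_width: 0.994
grasp_force: 0.0
1.65 [ 0.50959001 -0.21632725  0.20011748] [ 9.93834552e-01  1.10872318e-01 -4.22945709e-04  1.81060977e-04] [ 0.317  0.446 -0.026  2.032  0.019  0.665 -1.07 ]
[280.10565196 123.62086202]
```

View pics/w2.png

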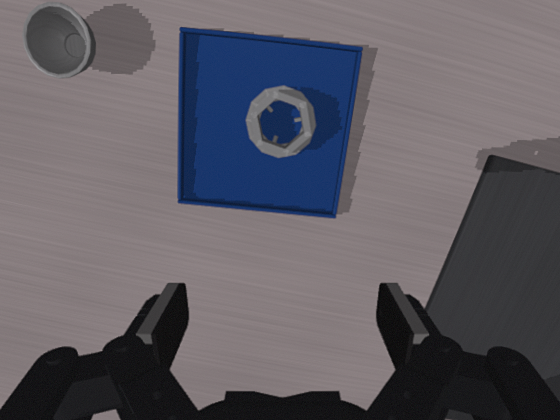

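The wrist view shows the nut near (281,121), close to the prediction of (280,124). I'll enlarge it to read the hexagon's angle and centre.

Run:
```python
import cv2
p=cv2.imread("pics/w2.png");cv2.imwrite("pics/crop2.png",cv2.resize(p[76:166,236:326],None,fx=6.5,fy=6.5,interpolation=2))
```

```text
(no output)
```

View pics/crop2.png

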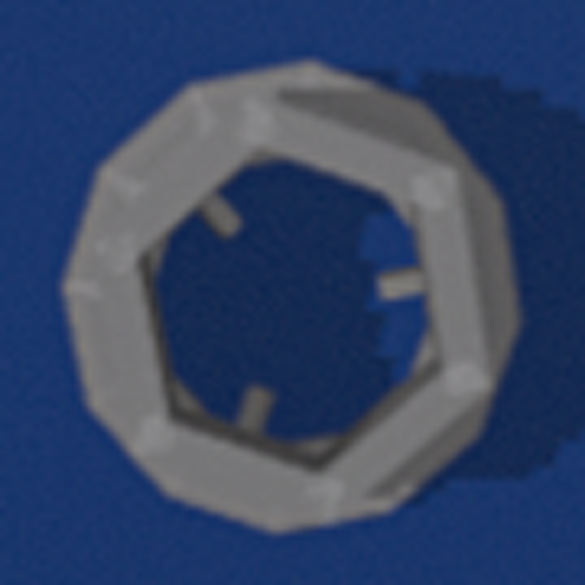

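The hexagon's corner marks in the crop are at (258,118), (432,188), (465,380), (322,492), (152,432) and (120,248).

Run:
```python
from h import *
import pickle
ci=pickle.load(open("w1.pkl","rb"))
c=np.array([(258,118),(432,188),(465,380),(322,492),(152,432),(120,248)])/6.5+[236,76]-.4
w=np.array([world(ci,u,.030) for u in c])[:,:2];m=w.mean(0);d=w-m
print("nut",m,"r",np.linalg.norm(d,axis=1).round(4))
a=np.degrees(np.arctan2(d[:,1],d[:,0]));cor=np.degrees(np.angle(np.mean(np.exp(6j*np.radians(a)))))/6
print("angles",a.round(1),"corner mod60",cor)
s=arm.read_state();y=R.from_quat(s["tool_rot"]).apply([0,1,0]);ya=np.degrees(np.arctan2(y[1],y[0]));
for k in range(6):
    f=cor+30+60*k; print("ccw turn",round((f-ya+180)%360-180,1),"-> wz is minus this")
print(rel([*m,.10]),rel([*m,.024]))
```

```text
nut [ 0.57090441 -0.20118175] r [0.0252 0.0246 0.0253 0.0246 0.025  0.0244]
angles [  22.7  -36.6  -98.2 -157.5  142.6   82.7] corner mod60 22.597729074120426
ccw turn 129.9 -> wz is minus this
ccw turn -170.1 -> wz is minus this
ccw turn -110.1 -> wz is minus this
ccw turn -50.1 -> wz is minus this
ccw turn 9.9 -> wz is minus this
ccw turn 69.9 -> wz is minus this
[ 6.35858058 -0.18033987 10.016312  ] [ 6.36460541 -0.18312292 17.6163091 ]
```

```bash
python3 -m crank '[{"x":6.35,"y":-0.18,"z":6,"wx":0,"wy":0,"wz":-10,"claw":7.5},{"x":6.35,"y":-0.18,"z":6,"wx":0,"wy":0,"wz":-10,"claw":7.5},{"x":6.35,"y":-0.18,"z":9,"wx":0,"wy":0,"wz":-10,"claw":7.5},{"x":6.35,"y":-0.18,"z":12,"wx":0,"wy":0,"wz":-10,"claw":7.5},{"x":6.35,"y":-0.18,"z":15,"wx":0,"wy":0,"wz":-10,"claw":7.5},{"x":6.35,"y":-0.18,"z":17,"wx":0,"wy":0,"wz":-10,"claw":7.5},{"x":6.35,"y":-0.18,"z":18.2,"wx":0,"wy":0,"wz":-10,"claw":7.5},{"x":6.35,"y":-0.18,"z":18.2,"wx":0,"wy":0,"wz":-10,"claw":7.5},{"x":6.35,"y":-0.18,"z":18.2,"wx":0,"wy":0,"wz":-10,"claw":7.5}]' 40
python3 -m crank '[{"x":0,"y":0,"z":0,"wx":0,"wy":0,"wz":0,"claw":4.5},{"x":0,"y":0,"z":0,"wx":0,"wy":0,"wz":0,"claw":4.5},{"x":0,"y":0,"z":0,"wx":0,"wy":0,"wz":0,"claw":4.5},{"x":0,"y":0,"z":0,"wx":0,"wy":0,"wz":0,"claw":4.5},{"x":0,"y":0,"z":0,"wx":0,"wy":0,"wz":0,"claw":4.5},{"x":0,"y":0,"z":0,"wx":0,"wy":0,"wz":0,"claw":4.5}]' 50
```

```text
time: 2.45
tool_pos: [0.5713, -0.2009, 0.0184]
tool_rot: [0.98, 0.197, -0.0, 0.0]
wrist_force: [0.7, 0.4, 1.1]
gripper_width: 0.879
grasp_force: 0.0
time: 2.95
tool_pos: [0.5725, -0.2004, 0.0201]
tool_rot: [0.98, 0.197, 0.001, 0.001]
wrist_force: [-0.8, -0.9, 5.8]
gripper_width: 0.571
grasp_force: 51.9
```

```bash
python3 -c "
from h import *
print(rel([.489,.169,.2]))"
```

```text
[  6.61389752 -37.26078146 -18.04715582]
```

```bash
python3 -m crank '[{"x":0,"y":0,"z":-3,"wx":0,"wy":0,"wz":0,"claw":4.5},{"x":0,"y":0,"z":-7,"wx":0,"wy":0,"wz":0,"claw":4.5},{"x":0,"y":0,"z":-11,"wx":0,"wy":0,"wz":0,"claw":4.5},{"x":0,"y":-2,"z":-15,"wx":0,"wy":0,"wz":0,"claw":4.5},{"x":1,"y":-6,"z":-16,"wx":0,"wy":0,"wz":0,"claw":4.5},{"x":2,"y":-10,"z":-17,"wx":0,"wy":0,"wz":0,"claw":4.5},{"x":3,"y":-14,"z":-18,"wx":0,"wy":0,"wz":0,"claw":4.5},{"x":4,"y":-18,"z":-18,"wx":0,"wy":0,"wz":0,"claw":4.5},{"x":4.8,"y":-22,"z":-18,"wx":0,"wy":0,"wz":0,"claw":4.5},{"x":5.6,"y":-26,"z":-18,"wx":0,"wy":0,"wz":0,"claw":4.5},{"x":6.2,"y":-30,"z":-18,"wx":0,"wy":0,"wz":0,"claw":4.5},{"x":6.6,"y":-34,"z":-18,"wx":0,"wy":0,"wz":0,"claw":4.5},{"x":6.6,"y":-36.5,"z":-18,"wx":0,"wy":0,"wz":0,"claw":4.5},{"x":6.6,"y":-37.3,"z":-18,"wx":0,"wy":0,"wz":0,"claw":4.5},{"x":6.6,"y":-37.3,"z":-18,"wx":0,"wy":0,"wz":0,"claw":4.5},{"x":6.6,"y":-37.3,"z":-18,"wx":0,"wy":0,"wz":0,"claw":4.5},{"x":6.6,"y":-37.3,"z":-18,"wx":0,"wy":0,"wz":0,"claw":4.5}]'
python3 - <<'E'
from h import *
s=arm.read_state();print(s["time"],s["tool_pos"],s["tool_rot"],np.round(s["joint_pos"],3))
ci=camera_info("wrist");p,d=snapshot("wrist");np.save("w2.npy",d)
import pickle;pickle.dump(ci,open("w2.pkl","wb"));pickle.dump(s,open("s2.pkl","wb"))
cv2.imwrite("pics/w3.png",p[:,:,::-1])
u=pix(ci,(.5536,.1961,.028));print(u)
x,y=int(u[0])-75,max(int(u[1])-75,0);print(x,y)
cv2.imwrite("pics/w3v.png",np.hstack([cv2.resize(p[y:y+150,x:x+150,::-1],(420,420),interpolation=2),cv2.resize(p[:,:,::-1],(373,280)) if 0 else cv2.resize(p[210:,140:420,::-1],(370,420*1))]))
E
```

```text
time: 4.37
tool_pos: [0.4888, 0.168, 0.1986]
tool_rot: [0.981, 0.196, 0.0, 0.0]
wrist_force: [0.1, -0.4, -2.3]
gripper_width: 0.576
grasp_force: 53.7
4.3667 [0.48881599 0.16804556 0.1986446 ] [9.80521785e-01 1.96409840e-01 2.92522888e-04 3.43017661e-04] [-0.39   0.409 -0.069  2.111  0.048  0.623 -1.669]
[280.89698479 115.01858316]
205 40
```

View pics/w3v.png

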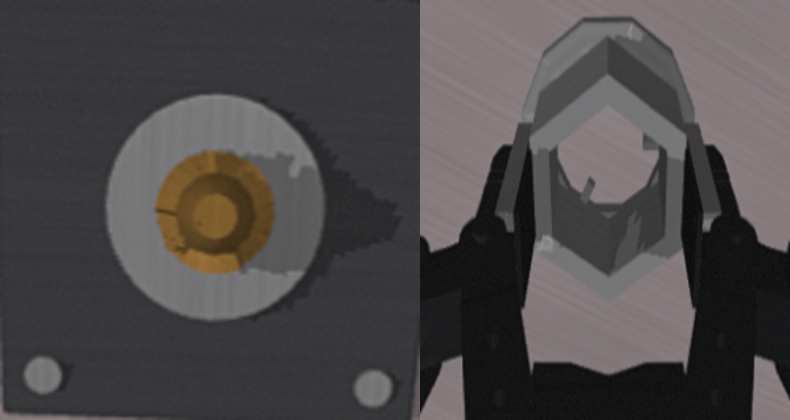

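The left panel shows the seat centred at crop (215.5,207), full-image (281.7,113.7), with the stud tip at (280.8,115.8). The right panel shows the nut held square on its flats, with its outer far corner at full-image (282.3,246.5) and near corner at (283.8,360).

Run:
```python
from h import *
import pickle
ci=pickle.load(open("w2.pkl","rb"));s=pickle.load(open("s2.pkl","rb"))
print("seat",world(ci,(281.7,113.7),.028),"tip",world(ci,(280.8,115.8),.066))
T=np.array(s["tool_pos"]);q=R.from_quat(s["tool_rot"])
for h in(.008,.010,.012,.014):
    f=[q.inv().apply(world(ci,u,T[2]+h)-T)*1000 for u in((282.3,246.5),(283.8,360),(256.5,246.5+30),(317,246.5+30))]
    print(h,[v.round(1)[:2] for v in f], (f[0]-f[1])[0].round(1),((f[0]+f[1])/2).round(1)[:2])
```

```text
seat [0.55489483 0.19588086 0.028     ] tip [0.55459403 0.19641675 0.066     ]
0.008 [array([26.3,  0.3]), array([-32.5,   1. ]), array([ 12.3, -10.6]), array([12.3, 15.1])] 58.7 [-3.1  0.7]
0.01 [array([27.2,  0.3]), array([-30.6,   1. ]), array([ 13.5, -10.5]), array([13.4, 14.8])] 57.8 [-1.7  0.7]
0.012 [array([28.1,  0.3]), array([-28.8,   1. ]), array([ 14.6, -10.3]), array([14.6, 14.6])] 56.9 [-0.4  0.7]
0.014 [array([29. ,  0.3]), array([-27.,   1.]), array([ 15.7, -10.1]), array([15.7, 14.4])] 56.0 [1.  0.7]
```

```bash
python3 -c "
from h import *
print(rel([.556,.1971,.092]))"
```

```text
[ 7.317891   -0.12699268 10.65451207]
```

```bash
python3 -m crank '[{"x":3.5,"y":-0.1,"z":2,"wx":0,"wy":0,"wz":0,"claw":4.5},{"x":7.3,"y":-0.13,"z":3,"wx":0,"wy":0,"wz":0,"claw":4.5},{"x":7.3,"y":-0.13,"z":6,"wx":0,"wy":0,"wz":0,"claw":4.5},{"x":7.3,"y":-0.13,"z":9,"wx":0,"wy":0,"wz":0,"claw":4.5},{"x":7.3,"y":-0.13,"z":10.6,"wx":0,"wy":0,"wz":0,"claw":4.5},{"x":7.3,"y":-0.13,"z":10.6,"wx":0,"wy":0,"wz":0,"claw":4.5},{"x":7.3,"y":-0.13,"z":10.6,"wx":0,"wy":0,"wz":0,"claw":4.5},{"x":7.3,"y":-0.13,"z":10.6,"wx":0,"wy":0,"wz":0,"claw":4.5}]'
python3 - <<'E'
from h import *
s=arm.read_state();T=s["tool_pos"];print(T,rel([.556,.1971,.066]))
ci=camera_info("wrist");p,d=snapshot("wrist");cv2.imwrite("pics/w4.png",cv2.resize(p[200:400,170:400,::-1],None,fx=3,fy=3,interpolation=2)[:600])
E
```

```text
time: 5.08
tool_pos: [0.556, 0.1984, 0.0933]
tool_rot: [0.98, 0.197, 0.001, 0.0]
wrist_force: [-0.1, -0.2, -2.3]
gripper_width: 0.57
grasp_force: 53.6
[0.55602603 0.19837166 0.09326058] [-0.05466613  0.1156531   2.72602363]
```

View pics/w4.png

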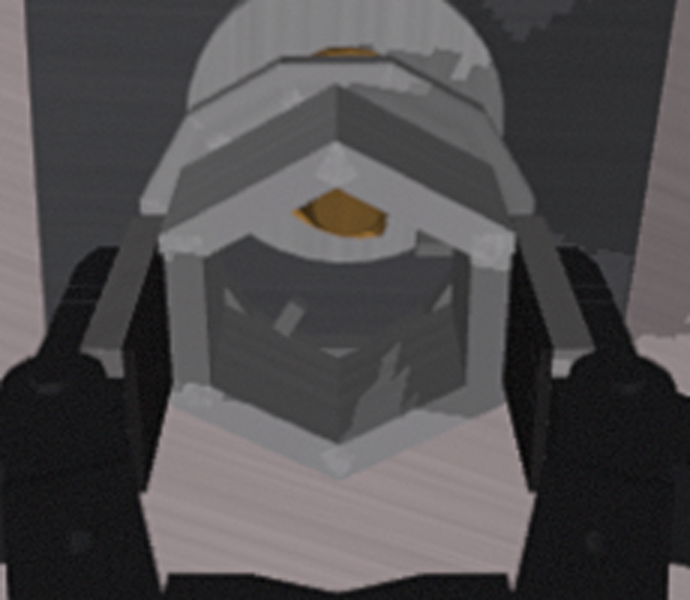

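The picture shows the stud tip inside the bore, within about 0.5 mm of centre sideways (tip at about 341, nut apex at 338 in the crop). I'll lower it gently.

```bash
python3 -m crank '[{"x":-0.05,"y":0.06,"z":1,"wx":0,"wy":0,"wz":0,"claw":4.5},{"x":-0.05,"y":0.06,"z":1.8,"wx":0,"wy":0,"wz":0,"claw":4.5},{"x":-0.05,"y":0.06,"z":2.4,"wx":0,"wy":0,"wz":0,"claw":4.5},{"x":-0.05,"y":0.06,"z":2.6,"wx":0,"wy":0,"wz":0,"claw":4.5},{"x":-0.05,"y":0.06,"z":2.7,"wx":0,"wy":0,"wz":0,"claw":4.5},{"x":-0.05,"y":0.06,"z":2.8,"wx":0,"wy":0,"wz":0,"claw":4.5},{"x":-0.05,"y":0.06,"z":2.8,"wx":0,"wy":0,"wz":0,"claw":4.5}]'
python3 -m crank '[{"x":0,"y":0,"z":0.1,"wx":0,"wy":0,"wz":0,"claw":4.5},{"x":0,"y":0,"z":0.2,"wx":0,"wy":0,"wz":0,"claw":4.5},{"x":0,"y":0,"z":0.3,"wx":0,"wy":0,"wz":0,"claw":4.5},{"x":0,"y":0,"z":0.3,"wx":0,"wy":0,"wz":0,"claw":4.5}]'
```

```text
time: 5.72
tool_pos: [0.5549, 0.198, 0.0641]
tool_rot: [0.98, 0.197, -0.0, 0.0]
wrist_force: [0.9, -2.8, -2.8]
gripper_width: 0.572
grasp_force: 53.5
time: 6.05
tool_pos: [0.5551, 0.1982, 0.0613]
tool_rot: [0.98, 0.197, 0.0, 0.0]
wrist_force: [1.9, -4.3, -1.5]
gripper_width: 0.572
grasp_force: 53.8
```

```bash
python3 -m crank '[{"x":0,"y":0.1,"z":0,"wx":0,"wy":0,"wz":0,"claw":4.5},{"x":0,"y":0.1,"z":0.1,"wx":0,"wy":0,"wz":0,"claw":4.5},{"x":0,"y":0.1,"z":0.2,"wx":0,"wy":0,"wz":0,"claw":4.5},{"x":0,"y":0.1,"z":0.3,"wx":0,"wy":0,"wz":0,"claw":4.5},{"x":0,"y":0.1,"z":0.3,"wx":0,"wy":0,"wz":0,"claw":4.5}]'
```

```text
time: 6.47
tool_pos: [0.5551, 0.1978, 0.0582]
tool_rot: [0.98, 0.198, -0.0, -0.0]
wrist_force: [-0.2, -0.4, 0.2]
gripper_width: 0.57
grasp_force: 54.0
```

```bash
python3 -m crank '[{"x":0,"y":0,"z":0.1,"wx":0,"wy":0,"wz":0,"claw":4.5},{"x":0,"y":0,"z":0.2,"wx":0,"wy":0,"wz":0,"claw":4.5},{"x":0,"y":0,"z":0.2,"wx":0,"wy":0,"wz":0,"claw":4.5}]'
```

```text
time: 6.72
tool_pos: [0.5552, 0.1979, 0.0576]
tool_rot: [0.98, 0.198, 0.0, -0.0]
wrist_force: [-3.2, -1.2, 16.8]
gripper_width: 0.573
grasp_force: 55.9
```

Contact came at TCP z of about 0.0578, with the underside near 42 mm. I'll ease off a millimetre and back off counter-clockwise (negative wz), following the climb.

```bash
python3 -m crank '[{"x":0,"y":0,"z":-0.12,"wx":0,"wy":0,"wz":0,"claw":4.5},{"x":0,"y":0,"z":-0.15,"wx":0,"wy":0,"wz":-5,"claw":4.5},{"x":0,"y":0,"z":-0.18,"wx":0,"wy":0,"wz":-10,"claw":4.5},{"x":0,"y":0,"z":-0.22,"wx":0,"wy":0,"wz":-15,"claw":4.5},{"x":0,"y":0,"z":-0.26,"wx":0,"wy":0,"wz":-20,"claw":4.5},{"x":0,"y":0,"z":-0.26,"wx":0,"wy":0,"wz":-20,"claw":4.5}]'
```

```text
time: 7.22
tool_pos: [0.5557, 0.197, 0.0594]
tool_rot: [0.93, 0.367, 0.0, 0.0]
wrist_force: [0.4, -2.3, 6.0]
gripper_width: 0.569
grasp_force: 54.6
```

```bash
python3 -m crank '[{"x":-0.02,"y":0,"z":-0.04,"wx":0,"wy":0,"wz":-5,"claw":4.5},{"x":-0.02,"y":-0.01,"z":-0.08,"wx":0,"wy":0,"wz":-10,"claw":4.5},{"x":-0.03,"y":-0.01,"z":-0.12,"wx":0,"wy":0,"wz":-15,"claw":4.5},{"x":-0.03,"y":-0.02,"z":-0.16,"wx":0,"wy":0,"wz":-20,"claw":4.5},{"x":-0.03,"y":-0.02,"z":-0.16,"wx":0,"wy":0,"wz":-20,"claw":4.5}]'
```

```text
time: 7.63
tool_pos: [0.5555, 0.197, 0.061]
tool_rot: [0.852, 0.523, 0.0, 0.0]
wrist_force: [0.4, -2.1, 5.8]
gripper_width: 0.568
grasp_force: 54.7
```

```bash
python3 -m crank '[{"x":-0.03,"y":0,"z":-0.04,"wx":0,"wy":0,"wz":-5,"claw":4.5},{"x":-0.03,"y":0,"z":-0.08,"wx":0,"wy":0,"wz":-10,"claw":4.5},{"x":-0.03,"y":0,"z":-0.11,"wx":0,"wy":0,"wz":-15,"claw":4.5},{"x":-0.03,"y":0,"z":-0.11,"wx":0,"wy":0,"wz":-15,"claw":4.5}]'
python3 -m crank '[{"x":-0.03,"y":0,"z":-0.02,"wx":0,"wy":0,"wz":-5,"claw":4.5},{"x":-0.03,"y":0,"z":-0.02,"wx":0,"wy":0,"wz":-5,"claw":4.5}]'
```

```text
time: 7.97
tool_pos: [0.5554, 0.1972, 0.0621]
tool_rot: [0.777, 0.629, 0.001, 0.0]
wrist_force: [1.0, -1.0, 5.9]
gripper_width: 0.57
grasp_force: 54.6
time: 8.13
tool_pos: [0.5548, 0.1973, 0.0619]
tool_rot: [0.75, 0.662, 0.0, -0.0]
wrist_force: [1.3, 0.2, 1.0]
gripper_width: 0.573
grasp_force: 54.1
```

The load is falling off. I'll turn a few degrees more, then test downward.

```bash
python3 -m crank '[{"x":0,"y":0,"z":0,"wx":0,"wy":0,"wz":-4,"claw":4.5},{"x":0,"y":0,"z":0,"wx":0,"wy":0,"wz":-4,"claw":4.5}]'
python3 -m crank '[{"x":0,"y":0,"z":0.08,"wx":0,"wy":0,"wz":0,"claw":4.5},{"x":0,"y":0,"z":0.15,"wx":0,"wy":0,"wz":0,"claw":4.5},{"x":0,"y":0,"z":0.15,"wx":0,"wy":0,"wz":0,"claw":4.5}]'
```

```text
time: 8.3
tool_pos: [0.5544, 0.1968, 0.0615]
tool_rot: [0.727, 0.687, -0.0, -0.0]
wrist_force: [0.7, -0.4, -2.1]
gripper_width: 0.574
grasp_force: 53.7
time: 8.55
tool_pos: [0.5548, 0.1968, 0.0601]
tool_rot: [0.728, 0.686, -0.0, 0.0]
wrist_force: [0.7, -0.1, -1.0]
gripper_width: 0.57
grasp_force: 53.9
```

It's free below now. I'll follow it down into the pocket.

```bash
python3 -m crank '[{"x":0,"y":0,"z":0.1,"wx":0,"wy":0,"wz":0,"claw":4.5},{"x":0,"y":0,"z":0.2,"wx":0,"wy":0,"wz":0,"claw":4.5},{"x":0,"y":0,"z":0.3,"wx":0,"wy":0,"wz":0,"claw":4.5},{"x":0,"y":0,"z":0.3,"wx":0,"wy":0,"wz":0,"claw":4.5}]'
python3 -m crank '[{"x":0,"y":0,"z":0.1,"wx":0,"wy":0,"wz":0,"claw":4.5},{"x":0,"y":0,"z":0.2,"wx":0,"wy":0,"wz":0,"claw":4.5},{"x":0,"y":0,"z":0.2,"wx":0,"wy":0,"wz":0,"claw":4.5}]'
```

```text
time: 8.88
tool_pos: [0.5552, 0.1969, 0.0577]
tool_rot: [0.727, 0.687, 0.0, 0.0]
wrist_force: [1.1, -2.0, 4.4]
gripper_width: 0.57
grasp_force: 54.6
time: 9.13
tool_pos: [0.5543, 0.1968, 0.055]
tool_rot: [0.727, 0.687, -0.0, -0.0]
wrist_force: [-0.4, 0.1, -2.0]
gripper_width: 0.572
grasp_force: 53.7
```

```bash
python3 -m crank '[{"x":0,"y":0,"z":0.1,"wx":0,"wy":0,"wz":0,"claw":4.5},{"x":0,"y":0,"z":0.2,"wx":0,"wy":0,"wz":0,"claw":4.5},{"x":0,"y":0,"z":0.2,"wx":0,"wy":0,"wz":0,"claw":4.5}]'
```

```text
time: 9.38
tool_pos: [0.5543, 0.1968, 0.0532]
tool_rot: [0.727, 0.687, -0.0, -0.0]
wrist_force: [-0.5, -0.2, 3.3]
gripper_width: 0.569
grasp_force: 54.3
```

It's in the pocket, with the underside at about 37.5 mm after a drop of about 9 mm. Now I'll turn clockwise and follow it down.

```bash
python3 -m crank '[{"x":0,"y":0,"z":0.02,"wx":0,"wy":0,"wz":6,"claw":4.5},{"x":0,"y":0,"z":0.06,"wx":0,"wy":0,"wz":12,"claw":4.5},{"x":0,"y":0,"z":0.1,"wx":0,"wy":0,"wz":18,"claw":4.5},{"x":0,"y":0,"z":0.15,"wx":0,"wy":0,"wz":24,"claw":4.5},{"x":0,"y":0,"z":0.2,"wx":0,"wy":0,"wz":30,"claw":4.5},{"x":0,"y":0,"z":0.2,"wx":0,"wy":0,"wz":30,"claw":4.5}]'
```

```text
time: 9.88
tool_pos: [0.5545, 0.1971, 0.051]
tool_rot: [0.881, 0.473, -0.0, 0.0]
wrist_force: [1.1, 0.4, -2.5]
gripper_width: 0.573
grasp_force: 53.8
```

```bash
python3 -m crank '[{"x":0,"y":0,"z":0.06,"wx":0,"wy":0,"wz":6,"claw":4.5},{"x":0,"y":0,"z":0.11,"wx":0,"wy":0,"wz":12,"claw":4.5},{"x":0,"y":0,"z":0.16,"wx":0,"wy":0,"wz":18,"claw":4.5},{"x":0,"y":0,"z":0.21,"wx":0,"wy":0,"wz":24,"claw":4.5},{"x":0,"y":0,"z":0.26,"wx":0,"wy":0,"wz":30,"claw":4.5},{"x":0,"y":0,"z":0.26,"wx":0,"wy":0,"wz":30,"claw":4.5}]'
```

```text
time: 10.38
tool_pos: [0.5547, 0.1971, 0.0485]
tool_rot: [0.973, 0.231, -0.0, 0.0]
wrist_force: [0.7, 0.5, -0.4]
gripper_width: 0.57
grasp_force: 53.9
```

```bash
python3 -m crank '[{"x":0,"y":0,"z":0.05,"wx":0,"wy":0,"wz":6,"claw":4.5},{"x":0,"y":0,"z":0.1,"wx":0,"wy":0,"wz":12,"claw":4.5},{"x":0,"y":0,"z":0.15,"wx":0,"wy":0,"wz":18,"claw":4.5},{"x":0,"y":0,"z":0.2,"wx":0,"wy":0,"wz":24,"claw":4.5},{"x":0,"y":0,"z":0.2,"wx":0,"wy":0,"wz":24,"claw":4.5}]'; python3 -c "
from h import *
print(arm.read_state()['joint_pos'][6])"
```

```text
time: 10.8
tool_pos: [0.5547, 0.197, 0.0465]
tool_rot: [1.0, 0.025, 0.0, 0.0]
wrist_force: [0.5, 0.7, -0.9]
gripper_width: 0.571
grasp_force: 53.9
-1.8982024502245258
```

The underside is at about 30.5 mm, about a quarter turn past the drop. I'll release and retreat.

```bash
python3 -m crank '[{"x":0,"y":0,"z":0,"wx":0,"wy":0,"wz":0,"claw":6.5},{"x":0,"y":0,"z":0,"wx":0,"wy":0,"wz":0,"claw":7},{"x":0,"y":0,"z":0,"wx":0,"wy":0,"wz":0,"claw":7},{"x":0,"y":0,"z":0,"wx":0,"wy":0,"wz":0,"claw":7},{"x":0,"y":0,"z":-2,"wx":0,"wy":0,"wz":0,"claw":7},{"x":0,"y":0,"z":-5,"wx":0,"wy":0,"wz":0,"claw":7},{"x":0,"y":0,"z":-9,"wx":0,"wy":0,"wz":0,"claw":7},{"x":-3,"y":0,"z":-12,"wx":0,"wy":0,"wz":0,"claw":7},{"x":-7,"y":0,"z":-13,"wx":0,"wy":0,"wz":0,"claw":7},{"x":-7,"y":0,"z":-13,"wx":0,"wy":0,"wz":0,"claw":7},{"x":-7,"y":0,"z":-13,"wx":0,"wy":0,"wz":0,"claw":7},{"x":-7,"y":0,"z":-13,"wx":0,"wy":0,"wz":0,"claw":7}]'
python3 - <<'E'
from h import *
ci=camera_info("wrist");p,d=snapshot("wrist")
u=pix(ci,(.5546,.1965,.05));x,y=int(u[0])-80,max(int(u[1])-80,0)
print(x,y);cv2.imwrite("pics/w5.png",cv2.resize(p[y:y+160,x:x+160,::-1],(560,560),interpolation=2))
M=R.from_rotvec(np.ravel(ci["rvec"])).as_matrix();t=np.ravel(ci["tvec"])
# nut top ring height and level from depth
v,uu=np.mgrid[y:y+160,x:x+160];n=cv2.undistortPoints(np.c_[uu.ravel(),v.ravel()].astype(float)[:,None],np.array(ci["K"]),np.array(ci["distortion"]))[:,0]
dd=d[y:y+160,x:x+160].ravel();P=(np.c_[n,np.ones(len(n))]*dd[:,None]-t)@M
r=np.hypot(P[:,0]-.5546,P[:,1]-.1965);k=(r>.017)&(r<.027)&(P[:,2]>.048)&(P[:,2]<.066);Q=P[k]
A=np.c_[Q[:,:2]-[.5546,.1965],np.ones(len(Q))];c=np.linalg.lstsq(A,Q[:,2],rcond=None)[0]
print(k.sum(),"top z pct",np.percentile(Q[:,2],[10,50,90]),"fit",c)
k=(r>.026)&(r<.031)&(P[:,2]>.024);print("flange/seat",np.median(P[k,2])); k=(r>.045)&(r<.06);print("foot z",np.median(P[k,2]))
E
```

```text
time: 11.8
tool_pos: [0.4852, 0.1936, 0.177]
tool_rot: [1.0, 0.025, 0.001, -0.0]
wrist_force: [-0.1, 0.1, 0.4]
gripper_width: 0.82
grasp_force: 0.0
202 39
1717 top z pct [0.05468218 0.05621077 0.0573014 ] fit [0.02630894 0.03222578 0.05593112]
flange/seat 0.035020367549332104
foot z 0.02215577595309894
```

View pics/w5.png

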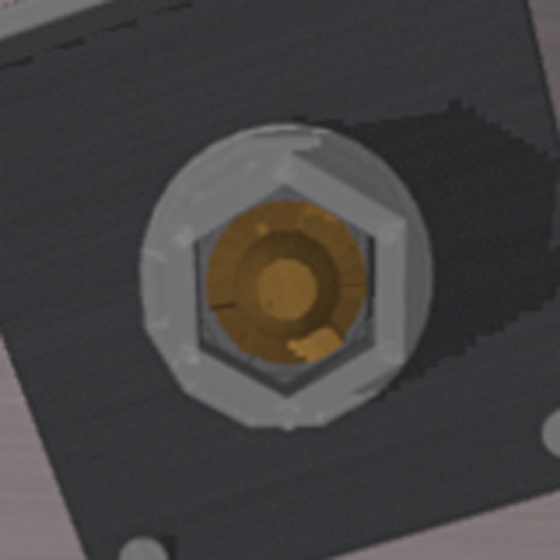

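The nut sits level around the stud, centred at about (287,285) in the crop. Its top is at 56.2 mm, so the underside is at about 30 mm, and the tilt is about 0.04 rad. The gripper is clear, so I'm handing it in.

```bash
python3 -c "
from station import order
print(order.sign_off())"
```

```text
the job is handed in; nothing more can be done
None
```

The flange nut is started on the brass stud and released, level, with its underside about 30 mm above the rig's origin; I handed the job in at about 12 s, and the sign-off gave no verdict.

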